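# Load a clean sausage dish into the sprung dish dispenser

### The job

Take the clean white sausage dish out of the drying rack and load it, tray side up, on top of the pile in the spring-loaded dish dispenser: press it down until both red end rollers have snapped in over its rim and hold the pile down. The dish must go in level, never tipped in (it will have to be laid down and taken again another way), and be pressed firmly without ramming the pile against the bottom stop. Leave the wooden board, the bottle and the mug where they are.

Things in the scene. Friction and masses are not known exactly. Their poses are not given: they have to be found in the camera images.
- dish: the dish to load: white, blue line on the rim, rigid, 170 (its x) x 66 (its y) x 14 mm high (its z), about 160 g. Origin: centre of the flat underside; +z points out of the tray side. Outer sides plain and square. It starts standing on a long edge in one of the rack's two outer slots, tray side facing away from the robot, bottom edge 15 and top edge 81 above the table
- dish_tray (a point): on the dish: centre of its tray floor, 6 above the underside. The tray is 8 deep, 152 x 48, inside a rim 9 wide (sizes in mm)
- rack: steel wire drying rack, fixed, 160 (its x) x 206 (its y), origin under its centre on the table. Three slots 19 wide run along its y, at x = -46, 0 and +46, between wire loops 57 high that stand at y = -50 and +50 only: the middle is open for fingers. Floor wires top out 15 above the table (sizes in mm)
- dispenser: stainless self-levelling dish dispenser, fixed, 256 (its x) x 120 (its y) x 157 mm, origin under its centre on the table. Holds 5 dishes like the one in the rack on a sprung platform, lengths along its x, either way round. Guide rods of radius 5 at x = +/-60, y = +/-40.5, 157 high; between them the long sides are open for fingers above 42. End cheeks at x = +/-87.5, 152 high (sizes in mm)
- rest_point (a point): in the dispenser: centre of the underside of a dish just set in between the rods, lying on the two rollers before being pressed (138 above the table). The rods and cheeks leave it 2.5 of play all round. Same axes as the dispenser (sizes in mm)
- loaded_point (a point): in the dispenser: centre of the underside of a dish that is loaded and held by the rollers (111 above the table), 27 below rest_point. The rollers snap in over the dish once it is pressed at least this low (sizes in mm)
- catch_a_point (a point): axis of the red roller at the dispenser's +x end: roller radius 8, 22 long, axis along the dispenser's y, 132 above the table, 89.5 from its middle; sprung in, it stands 3.5 over the end of a dish. The other one mirrors it at the -x end (sizes in mm)
- pile5: the topmost of the five dishes in the dispenser, same make and frame as the dish to load; its top is 125 above the table at the start (sizes in mm)
- platform (a joint): the sprung platform: about 0 at the start, grows as it sinks (m). Spring about 112 N/m, pressing the pile up against the rollers with about 4 N more than its weight; one more dish makes it sink 0.014; bottom stop at 0.022
- catch_a (a joint): roller catch at the dispenser's +x end: 0 when sprung in, up to 0.012 when pushed outwards (m). Spring 5 N at 0, 0.5 N more per mm; passing the rollers takes about 8 to 18 N on the middle of the dish, and one end may pass before the other
- catch_b (a joint): the same at the -x end
- board: brown wooden board 150 x 58 x 14, standing on its long edge in the other outer slot of the rack; leave it alone. Origin: centre of one face (sizes in mm)
- bottle: water bottle, radius 33, 210 high, origin under its base; leave it alone (sizes in mm)
- cup: red mug, radius 38, 85 high, origin under its base; leave it alone (sizes in mm)
There are look-alikes about, which are no part of the job. What is shaped like the pile5 but green or yellow is not meant.

How it is judged:
By the outcome, as a careful person would: the job done as asked, in the order asked, and still so for the second after the job is handed in, with the robot touching nothing.
It also fails if it takes over 64 s, if anything falls off the work surface, if the arm or the gripper's body presses on something with over 40 N, if the wrist force passes 120 N, or if a joint passes its speed limit or range.

### The arm

A 6-joint arm with a two-finger parallel gripper is mounted at the origin on the work surface. World frame = base frame: x ahead of the robot, y to its left, z up, the work surface at z = 0. Lengths are in m, angles in rad, forces in N, time in s.
With the tool pointing down it reaches from about 0.225 to 0.875 m from the base axis. Payload 3.4 kg.
Tool frame: the origin (TCP) lies between the finger pads; the fingertips stand 8 mm ahead of it and the grasp point (between the pads) lies 11 mm behind it; z points along the fingers, y is the line along which they close (so a half turn about z gives the same grasp; the last joint's range is limited). The gripper opens to 85 mm and grips with 20 to 120 N. Pads are 22 mm wide; open, the fingers measure 114 mm over their backs; the gripper's body (76 mm by 85 mm) begins 54 mm behind the grasp point. The pads swing forward as they close: fully open they stand 13 mm farther back than shut.
Start: joints at [-1.406, 0.276, 1.505, -0, 1.361, -0.121], TCP at [0.162, -0.552, 0.239] pointing down, gripper open.
Joint ranges: [-2.89, 2.89], [-0.75, 2.08], [0.22, 2.7], [-1.18, 4.32], [0.11, 2.71], [-2.7, 2.7]. Speed limits (rad/s): [2.57, 2.57, 3.14, 3.14, 3.14, 3.14].

### API

Orientations are given as a unit quaternion [w, x, y, z].
In Python, from rig import manip gives the robot as it stands.
- The arm moves only by the tool move_arm, never from a script. Its argument "deltas" is a list that holds one entry, the list of rows, each a list of 5 numbers: the shift along the tool's x, y, z normalised to -1 to 1, where 1 is 80 cm, then the turn about the tool's z normalised to -1 to 1, where 1 is 120 degrees, then the closure, from -1 (fully open) to 1 (shut). In form: [[[tx, ty, tz, twist, grip], ...]]. A call has 1 to 12 rows; each row is the pose to reach, as a shift and turn from the pose commanded when the call began, along the tool's axes at that moment; what a row does not reach only later rows make up. A row lasts 1/10 s, in which the tool goes at most 50 mm and 8.59 degrees, less where a joint would pass 70% of its speed; a pose out of reach is approached as far as the arm can. A call with a number of a shift or a turn outside -1 to 1 is refused whole. A call with a gripper value outside its range is refused whole. The fingers move at their own pace and stop on an object; "squeeze" is the grip in N (left out, the last holds). Time passes only in rows, so rows that repeat a pose let the fingers close. It gives the time, the measured TCP pose, the force, the opening and the grip force at its end, in the units of the state.
- manip.get_state(): the state, without advancing time (a new reading comes with each control period).
- manip.get_image(name): name is "side" or "top" or "wrist"; returns the picture (420x560x3 uint8, red, green, blue); there is no depth.
- manip.camera_params(name): a dict with "fx", "fy", "cx", "cy" (pixels), "R" (3x3) and "t" (3): a world point X has camera coordinates R X + t; the wrist camera has in their place "tool_from_camera" (4x4, takes a point from camera to tool coordinates, whose origin is the TCP and whose axes are the flange's). Camera axes: x right, y down, z forward; pixel columns grow to the right and rows downward; lengths in m; the calibration is good to about 2 mm. A picture is of the moment at which its call begins: read the wrist's pose just before it. camera_params takes no time and is no camera call.
- manip.sign_off(): hands the job in; it is judged then, once.
The state is a dict: "clock": time; "qpos": joint angles; "qd": joint speeds; "effort": joint torques, N m; "position": TCP position; "ee_rot": TCP orientation; "contact_force": force on the tool from outside, world axes, zero at the start; "moment": the same for the moment, N m; "width": finger opening in m; "gripper_force": force on a finger pad.
Only numpy, scipy, OpenCV 4.12 (cv2) and the standard library are available. Lean on these libraries where they do the work, as an engineer would, in place of code of your own. Each camera call takes 0.05 s, during which the arm holds its last target. There are 200 camera calls.

## Working session

There is one attempt and no reset: what is moved stays moved. The work goes in short steps, Python scripts to look and compute and a tool call to move; the robot and the scene stay as the last step left them, time stands still between calls to the robot, and variables do not carry over. Pictures are saved under pics/ and viewed, at most 10 in all, crops included, and the job is handed in when it is done.

Besides the shell and the picture viewer there is one more tool, called by a JSON object that holds its "fn" and its "kwargs", one argument or row to a line. move_arm: Moves the arm, as the interface text tells. Scaled input: -1 to 1 covers 80 cm each way for a shift and 120 degrees each way for a turn. Its arguments: {"type":"object","properties":{"deltas":{"type":"array","items":{"type":"array","items":{"type":"array","items":{"type":"number","minimum":-1,"maximum":1}}}},"squeeze":{"type":"number"}},"required":["deltas"]}

```bash
mkdir -p pics; python3 - <<'E'
from rig import manip
import cv2
s=manip.get_state();print(s)
for n in("top","side"):
    cv2.imwrite(f"pics/{n}0.png",manip.get_image(n)[:,:,::-1]);print(n,manip.camera_params(n))
print(manip.camera_params("wrist"))
E
```

```text
{'clock': 0.0, 'qpos': array([-1.40599280e+00,  2.76609318e-01,  1.50615701e+00,  1.44089173e-06,
        1.36072797e+00, -1.21039046e-01]), 'qd': array([-5.29888491e-04, -3.63397178e-04, -9.07839426e-04, -1.39739962e-03,
       -5.58654885e-05, -6.64121483e-04]), 'effort': array([ 8.37161024e-04, -4.16772616e+01, -2.45802838e+01, -1.06992593e-04,
        1.10212073e-02, -4.79431790e-06]), 'position': array([ 0.16201586, -0.55114563,  0.23842204]), 'ee_rot': array([-9.50607150e-04,  9.89803700e-01,  1.42435005e-01, -2.01001010e-05]), 'contact_force': array([0.62101763, 0.2246082 , 0.28172557]), 'moment': array([-0.03501339, -0.00796626, -0.04412098]), 'gripper_force': 0.0, 'width': 0.08517744562392197}
top {'fx': 503.4264545903041, 'fy': 503.4264545903041, 'cx': 267.5633163879983, 'cy': 212.03735288296073, 'R': array([[ 0.03695706, -0.99931367,  0.0025226 ],
       [-0.97722789, -0.03666786, -0.20900029],
       [ 0.20894935,  0.00525888, -0.97791232]]), 't': array([-0.06334   ,  0.55593765,  1.78856238])}
side {'fx': 439.9466452896941, 'fy': 439.9466452896941, 'cx': 277.06264613032226, 'cy': 208.90143634442992, 'R': array([[-0.77401287, -0.6331574 ,  0.00397374],
       [-0.48566673,  0.58966063, -0.64531246],
       [ 0.4062412 , -0.50141006, -0.7639084 ]]), 't': array([0.38073982, 0.33212054, 1.40626356])}
{'fx': 311.95309899397046, 'fy': 311.95309899397046, 'cx': 278.4694773870447, 'cy': 207.3119671085763, 'tool_from_camera': array([[-1.31582340e-04, -9.57443421e-01, -2.88620995e-01,
         7.43443856e-02],
       [ 9.99999946e-01, -2.13083506e-04,  2.50962575e-04,
        -4.69168556e-04],
       [-3.01782840e-04, -2.88620946e-01,  9.57443397e-01,
        -1.34502452e-01],
       [ 0.00000000e+00,  0.00000000e+00,  0.00000000e+00,
         1.00000000e+00]])}
```

View pics/top0.png

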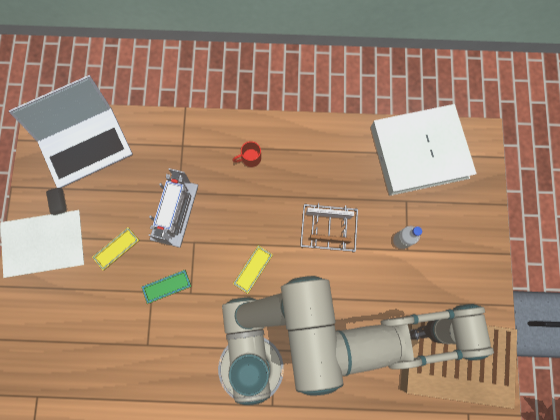

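View pics/side0.png

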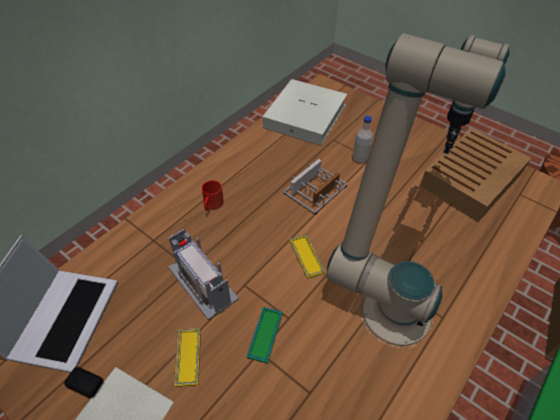

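Top: the dish is at about (330,210) in the rack's far slot and the board is nearer. The dispenser is at about (172,208). Next I enlarge these areas.

```bash
python3 - <<'E'
import cv2,numpy as np
t=cv2.imread("pics/top0.png");s=cv2.imread("pics/side0.png")
c=lambda im,x,y,w,h,k:cv2.resize(im[y:y+h,x:x+w],None,fx=k,fy=k,interpolation=cv2.INTER_CUBIC)
# top: rack (295,198) 70x60 ; dispenser (145,165) 60x90, k=6
a=c(t,295,198,70,60,5.7);b=c(t,143,163,64,92,6)
out=np.zeros((600,800,3),np.uint8)
out[:b.shape[0],:b.shape[1]]=b;out[:a.shape[0],395:395+a.shape[1]]=a
cv2.imwrite("pics/c1.png",out)
a=c(s,280,155,70,60,5.7);b=c(s,165,228,76,92,5)
out[:]=0;out[:b.shape[0],:b.shape[1]]=b;out[:a.shape[0],395:395+a.shape[1]]=a
cv2.imwrite("pics/c2.png",out)
E
```

```text
(no output)
```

View pics/c1.png

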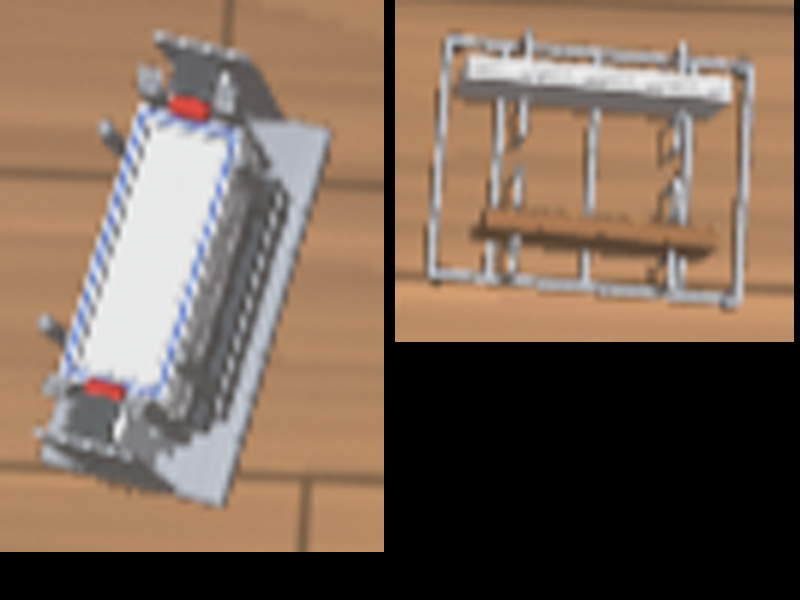

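View pics/c2.png

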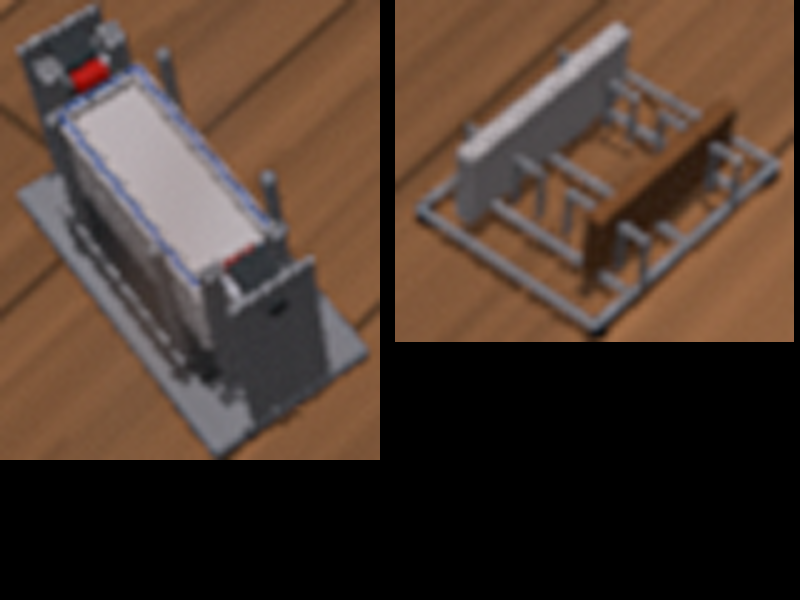

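Top crop: dispenser rollers at crop (187,105) and (105,388), base-plate corners at (330,128) and (222,503). Dish top edge runs (467,68)-(730,90). Side crop: same layout, with the dish standing plain side to the robot.

```bash
cat > h.py <<'E'
import numpy as np
from rig import manip
from scipy.spatial.transform import Rotation as Ro
def cam(n,st=None):
    p=manip.camera_params(n)
    if n!="wrist": return p,np.array(p["R"]),np.array(p["t"])
    T=np.array(p["tool_from_camera"]);q=st["ee_rot"]
    Rw=Ro.from_quat([q[1],q[2],q[3],q[0]]).as_matrix()
    A=Rw@T[:3,:3];o=Rw@T[:3,3]+st["position"]
    return p,A.T,-A.T@o
def bp(n,uv,z,st=None):
    p,R,t=cam(n,st);out=[]
    for u,v in np.atleast_2d(uv):
        d=R.T@[(u-p["cx"])/p["fx"],(v-p["cy"])/p["fy"],1];o=-R.T@t
        out.append(o+d*(z-o[2])/d[2])
    return np.array(out)
def proj(n,X,st=None):
    p,R,t=cam(n,st);c=np.atleast_2d(X)@R.T+t
    return np.c_[c[:,0]/c[:,2]*p["fx"]+p["cx"],c[:,1]/c[:,2]*p["fy"]+p["cy"]]
def yaw(st):
    q=st["ee_rot"];M=Ro.from_quat([q[1],q[2],q[3],q[0]]).as_matrix();return np.degrees(np.arctan2(M[1,0],M[0,0]))
def delta(st,xyz,yw):
    "normalised row from measured state to a world target with tool down"
    q=st["ee_rot"];M=Ro.from_quat([q[1],q[2],q[3],q[0]]).as_matrix()
    dy=(yw-yaw(st)+180)%360-180
    return np.r_[M.T@(np.array(xyz)-st["position"])/.8,-dy/120].round(4)
E
python3 - <<'E'
from h import *
np.set_printoptions(precision=4,suppress=True)
tr=lambda a:np.array([(295+(u-395)/5.7,198+v/5.7) for u,v in a]); td=lambda a:np.array([(143+u/6,163+v/6) for u,v in a])
sr=lambda a:np.array([(280+(u-395)/5.7,155+v/5.7) for u,v in a]); sd=lambda a:np.array([(165+u/5,228+v/5) for u,v in a])
print("dish top far edge ends",bp("top",tr([(467,58),(733,78)]),.081),"near",bp("top",tr([(467,82),(728,102)]),.081))
print("side dish top L,R",bp("side",sr([(463,152),(622,30)]),.081))
print("board top",bp("top",tr([(485,215),(712,238)]),.073))
print("rack corners",bp("top",tr([(450,42),(750,66),(432,275),(738,300)]),.01))
print("rollers",bp("top",td([(187,105),(105,388)]),.135),bp("side",sd([(90,73)]),.135))
print("base",bp("top",td([(330,128),(222,503)]),.003),bp("side",sd([(20,190),(222,458),(368,352)]),.003))
print("bottle,cup",bp("top",[(407,243),(250,155)],.1))
st=manip.get_state();print(yaw(st))
E
```

```text
dish top far edge ends [[ 0.573  -0.1876  0.081 ]
 [ 0.5663 -0.357   0.081 ]] near [[ 0.5573 -0.1879  0.081 ]
 [ 0.5506 -0.3539  0.081 ]]
side dish top L,R [[ 0.5681 -0.1816  0.081 ]
 [ 0.555  -0.3441  0.081 ]]
board top [[ 0.4735 -0.2016  0.073 ]
 [ 0.4641 -0.3452  0.073 ]]
rack corners [[ 0.5994 -0.1815  0.01  ]
 [ 0.5905 -0.3804  0.01  ]
 [ 0.4432 -0.1731  0.01  ]
 [ 0.4342 -0.3725  0.01  ]]
rollers [[0.6439 0.2936 0.135 ]
 [0.4719 0.3283 0.135 ]] [[0.6411 0.2963 0.135 ]]
base [[0.6682 0.2277 0.003 ]
 [0.4251 0.2789 0.003 ]] [[0.6917 0.3428 0.003 ]
 [0.4431 0.3962 0.003 ]
 [0.4226 0.2828 0.003 ]]
bottle,cup [[ 0.4556 -0.5405  0.1   ]
 [ 0.7609  0.0296  0.1   ]]
16.373843952894138
```

```bash
python3 -c "
from h import *
st=manip.get_state();print(delta(st,[.562,-.271,.22],87.5))"
```

```text
[ 0.5784 -0.1951  0.0236 -0.5927]
```

{"fn": "move_arm", "kwargs": {
  "deltas": [
    [[0.578,-0.195,0.024,-0.593,0],[0.578,-0.195,0.024,-0.593,0],[0.578,-0.195,0.024,-0.593,0],[0.578,-0.195,0.024,-0.593,0],[0.578,-0.195,0.024,-0.593,0],[0.578,-0.195,0.024,-0.593,0],[0.578,-0.195,0.024,-0.593,0],[0.578,-0.195,0.024,-0.593,0],[0.578,-0.195,0.024,-0.593,0],[0.578,-0.195,0.024,-0.593,0],[0.578,-0.195,0.024,-0.593,0],[0.578,-0.195,0.024,-0.593,0]]
  ]
}}

```text
clock: 1.3
position: [0.5618, -0.2709, 0.2192]
ee_rot: [-0.001, 0.721, 0.693, -0.001]
contact_force: [0.8, 0.0, -0.0]
width: 0.0432
gripper_force: 0.0
```

```bash
python3 - <<'E'
from h import *
import cv2,json
st=manip.get_state();print(st["clock"],st["position"],yaw(st),st["width"])
im=manip.get_image("wrist");cv2.imwrite("pics/w1.png",im[:,:,::-1])
# predicted dish top corners
c=np.array([.562,-.271]);n=np.array([np.cos(np.radians(-2.5)),np.sin(np.radians(-2.5))]);l=np.array([-n[1],n[0]])
print(proj("wrist",[[*(c+a*85e-3*l+b*7e-3*n),.081] for a in(-1,1) for b in(-1,1)],st))
np.savez("w1.npz",position=st["position"],ee_rot=st["ee_rot"])
E
```

```text
1.3 [ 0.56175118 -0.27094     0.21924114] 87.65910650853286 0.04316639520457491
[[271.02245067 282.14824636]
 [285.24094366 282.19392009]
 [270.14829526  99.64431821]
 [287.07364927  99.69046837]]
```

View pics/w1.png

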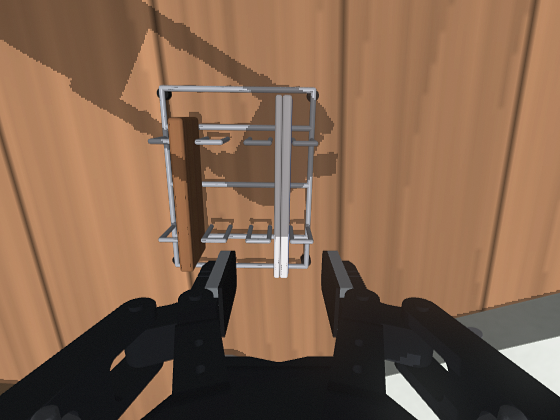

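The wrist view shows the dish top edge from (283,96) to (281,277), about 4 px right of the prediction, so I shift about +3 mm in tool y and +3 mm in tool x. Then descend and grip.

{"fn": "move_arm", "kwargs": {
  "deltas": [
    [[0.004,0.004,0.06,0,0],[0.004,0.004,0.12,0,0],[0.004,0.004,0.17,0,0],[0.004,0.004,0.197,0,0],[0.004,0.004,0.197,0,0],[0.004,0.004,0.197,0,1],[0.004,0.004,0.197,0,1],[0.004,0.004,0.197,0,1],[0.004,0.004,0.197,0,1],[0.004,0.004,0.197,0,1]]
  ],
  "squeeze": 50
}}

```text
clock: 2.35
position: [0.566, -0.27, 0.0647]
ee_rot: [0.002, 0.722, 0.692, -0.0]
contact_force: [-2.3, -2.6, 6.1]
width: 0.0126
gripper_force: 51.8
```

{"fn": "move_arm", "kwargs": {
  "deltas": [
    [[0,0,-0.05,0,1],[0,0,-0.1,0,1],[0,0,-0.15,0,1],[0.05,0,-0.15,0,1],[0.1,0,-0.15,0,1],[0.16,0,-0.15,0,1],[0.22,0,-0.15,0,1],[0.28,0.004,-0.12,0,1],[0.312,0.004,-0.07,0,1],[0.312,0.004,-0.03,0,1],[0.312,0.004,-0.02,0,1],[0.312,0.004,-0.02,0,1]]
  ]
}}

```text
clock: 3.55
position: [0.5781, -0.0192, 0.0774]
ee_rot: [-0.001, 0.722, 0.692, -0.001]
contact_force: [0.1, 0.1, -1.6]
width: 0.0128
gripper_force: 50.6
```

```bash
python3 - <<'E'
from h import *
import cv2
a=manip.get_image("side");st=manip.get_state();print(st["position"],yaw(st),st["contact_force"])
u,v=proj("side",st["position"][None])[0];u,v=int(u),int(v);print(u,v)
cv2.imwrite("pics/s2.png",cv2.resize(a[v-90:v+70,max(u-110,0):u+110,::-1],None,fx=3.5,fy=3.5,interpolation=3))
E
```

```text
[ 0.57949969 -0.01978549  0.07890283] 87.51054876205906 [ 0.22942782 -0.38543927 -1.97626685]
261 205
```

View pics/s2.png

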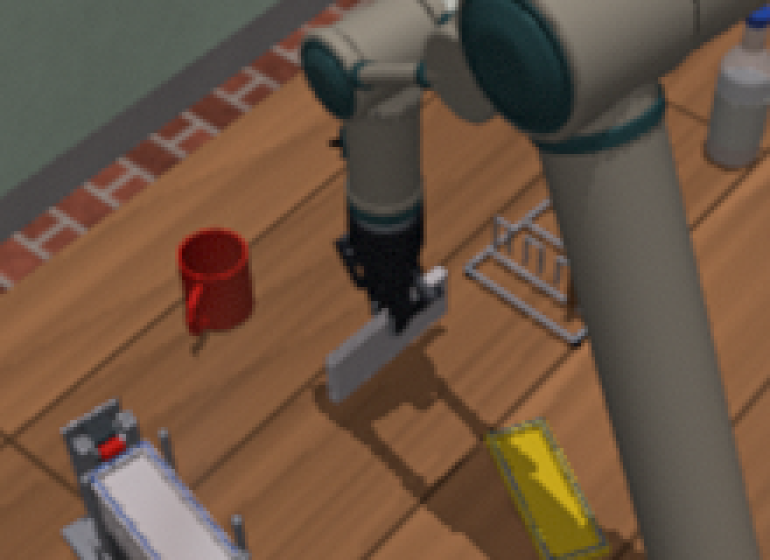

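The dish is held upright, level and clear. Now I set it down slowly.

{"fn": "move_arm", "kwargs": {
  "deltas": [
    [[0,0,0.02,0,1],[0,0,0.03,0,1],[0,0,0.034,0,1],[0,0,0.034,0,1]]
  ]
}}

```text
clock: 4.0
position: [0.5793, -0.0199, 0.0518]
ee_rot: [0.0, 0.722, 0.691, 0.0]
contact_force: [0.5, 0.9, -1.3]
width: 0.0135
gripper_force: 50.7
```

{"fn": "move_arm", "kwargs": {
  "deltas": [
    [[0,0,0.001,0,1],[0,0,0.002,0,1],[0,0,0.003,0,1],[0,0,0.003,0,1]]
  ]
}}

```text
clock: 4.4
position: [0.5795, -0.0195, 0.0498]
ee_rot: [0.001, 0.722, 0.692, 0.0]
contact_force: [-1.0, 0.7, 4.3]
width: 0.0129
gripper_force: 51.4
```

{"fn": "move_arm", "kwargs": {
  "deltas": [
    [[0,0,-0.001,0,0.25],[0,0,-0.001,0,0.25],[0,0,-0.001,0,0.25],[0,0,-0.001,0,0.25],[0,-0.006,-0.001,0,0.25],[0,-0.011,-0.001,0,0.25],[0,-0.015,-0.001,0,0.25],[0,-0.019,-0.001,0,0.25],[0,-0.023,-0.001,0,0.25],[0,-0.027,-0.001,0,0.25],[0,-0.03,-0.001,0,0.25],[0,-0.03,-0.001,0,0.25]]
  ]
}}

```text
clock: 5.6
position: [0.5543, -0.0183, 0.0496]
ee_rot: [-0.0, 0.722, 0.692, -0.0]
contact_force: [-0.2, 0.5, 1.3]
width: 0.0323
gripper_force: 0.4
```

```bash
python3 - <<'E'
from h import *
import cv2
st=manip.get_state();b=manip.get_image("wrist");a=manip.get_image("side");print(st["position"],yaw(st),st["contact_force"],st["width"])
u,v=261,225
s=cv2.resize(a[v-50:v+50,u-60:u+60,::-1],None,fx=3,fy=3,interpolation=3)
out=np.zeros((420,800,3),np.uint8);out[:300,:360]=s;out[:,360:]=b[:,60:500,::-1]
cv2.imwrite("pics/s3.png",out)
E
```

```text
[ 0.55428612 -0.01829562  0.04959842] 87.53616866800859 [-0.18047317  0.45242599  1.34915944] 0.03233649644634329
```

View pics/s3.png

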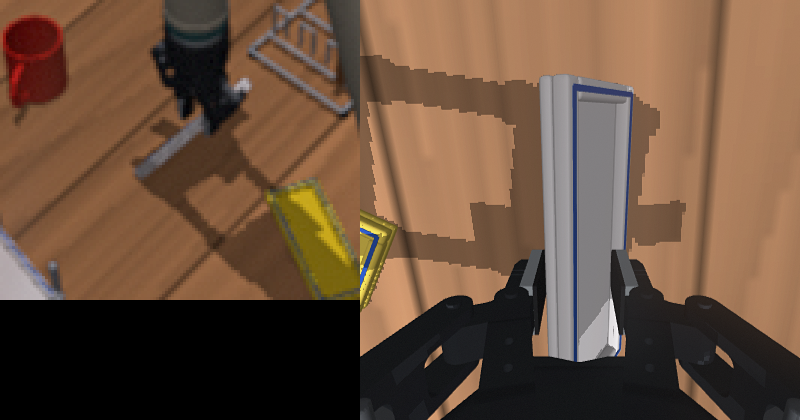

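The dish leans tray up, with its blue rim at (575-632,85), on the near finger as planned. Now I recline it gradually.

{"fn": "move_arm", "kwargs": {
  "deltas": [
    [[0,-0.002,0.006,0,0.05],[0,-0.004,0.012,0,-0.1],[0,-0.006,0.018,0,-0.25],[0,-0.008,0.024,0,-0.4],[0,-0.01,0.03,0,-0.55],[0,-0.012,0.036,0,-0.7],[0,-0.014,0.042,0,-0.8],[0,-0.016,0.046,0,-0.9],[0,-0.018,0.046,0,-1],[0,-0.018,0.046,0,-1],[0,-0.018,0.046,0,-1]]
  ]
}}

```text
clock: 6.8
position: [0.541, -0.0178, 0.0131]
ee_rot: [0.0, 0.722, 0.692, 0.0]
contact_force: [0.5, -0.9, -0.5]
width: 0.0854
gripper_force: 0.0
```

```bash
python3 - <<'E'
from h import *
import cv2
st=manip.get_state();b=manip.get_image("wrist");print(st["position"],yaw(st),st["contact_force"],st["width"])
cv2.imwrite("pics/w4.png",b[:,:,::-1])
np.savez("w4.npz",position=st["position"],ee_rot=st["ee_rot"])
E
```

```text
[ 0.54097386 -0.01780361  0.01313464] 87.5346374022936 [ 0.52642159 -0.8573522  -0.4956608 ] 0.08544091563327434
```

View pics/w4.png

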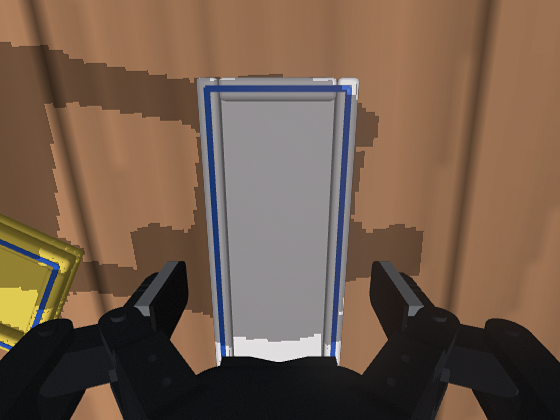

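The dish lies flat, tray up, with far corners at (199,79) and (358,79), between the fingers. Next, the offset to its centre.

```bash
python3 - <<'E'
from h import *
st=dict(np.load("w4.npz"));P=bp("wrist",[(199,80),(358,79.5)],.014,st);print(P,np.linalg.norm(P[1]-P[0]))
m=P.mean(0);d=P[0]-P[1];d/=np.linalg.norm(d);ax=np.array([-d[1],d[0],0]);  # unit along dish
ax*=np.sign(ax[1]);c=m-ax*.085;print("c",c,np.degrees(np.arctan2(ax[1],ax[0])))
c[2]=st["position"][2];print(delta(st,c,np.degrees(np.arctan2(ax[1],ax[0]))))
E
```

```text
[[0.51369207 0.07036645 0.014     ]
 [0.57696568 0.06782598 0.014     ]] 0.06332459300602777
c [ 0.54191883 -0.01583536  0.014     ] 87.70077712475471
[ 0.0025  0.0011  0.     -0.0014]
```

{"fn": "move_arm", "kwargs": {
  "deltas": [
    [[0.0025,0.001,0,0,-0.68],[0.0025,0.001,0,0,-0.68],[0.0025,0.001,0.005,0,-0.68],[0.0025,0.001,0.008,0,-0.68],[0.0025,0.001,0.008,0,-0.68]]
  ]
}}

```text
clock: 7.35
position: [0.5411, -0.0157, 0.0059]
ee_rot: [-0.0, 0.722, 0.692, -0.0]
contact_force: [-1.0, -0.5, 0.3]
width: 0.0719
gripper_force: 0.0
```

{"fn": "move_arm", "kwargs": {
  "deltas": [
    [[0,0,0.002,0,-0.68],[0,0,0.004,0,-0.68],[0,0,0.004,0,-0.68]]
  ]
}}

```text
clock: 7.65
position: [0.5413, -0.0158, 0.003]
ee_rot: [-0.0, 0.722, 0.692, -0.0]
contact_force: [-0.0, 1.4, -0.4]
width: 0.0721
gripper_force: 0.0
```

{"fn": "move_arm", "kwargs": {
  "deltas": [
    [[0,0,0.002,0,-0.68],[0,0,0.004,0,-0.68],[0,0,0.004,0,-0.68]]
  ]
}}

```text
clock: 7.95
position: [0.5415, -0.0158, -0.0001]
ee_rot: [-0.0, 0.722, 0.692, -0.0]
contact_force: [-0.5, 0.7, 0.3]
width: 0.0716
gripper_force: 0.0
```

{"fn": "move_arm", "kwargs": {
  "deltas": [
    [[0,0,0,0,-0.62],[0,0,0,0,-0.56],[0,0,0,0,-0.5],[0,0,0,0,0],[0,0,0,0,0.5],[0,0,0,0,0.5]]
  ],
  "squeeze": 70
}}

```text
clock: 8.55
position: [0.5417, -0.0158, 0.002]
ee_rot: [0.0, 0.722, 0.692, 0.0]
contact_force: [-3.0, 0.3, 14.7]
width: 0.0643
gripper_force: 80.8
```

{"fn": "move_arm", "kwargs": {
  "deltas": [
    [[0,0,-0.03,0,0.5],[0,0,-0.1,0,0.5],[0,0,-0.16,0,0.5],[0,0,-0.22,0,0.5],[0,0,-0.28,0,0.5],[0,0,-0.34,0,0.5],[0,0,-0.34,0,0.5]]
  ]
}}

```text
clock: 9.25
position: [0.5451, -0.0162, 0.2793]
ee_rot: [0.006, 0.722, 0.692, 0.004]
contact_force: [1.7, 0.5, -1.8]
width: 0.0639
gripper_force: 80.1
```

```bash
python3 -c "
from h import *
st=manip.get_state();print(st['contact_force'],st['moment'],st['width'],st['gripper_force'],st['position'],delta(st,[.63,.164,.30],168.6))"
```

```text
[ 1.71088489  0.4626049  -1.82093427] [ 0.00771775 -0.05920895 -0.02349825] 0.06392017816957976 80.14326453208923 [ 0.54509621 -0.01623646  0.27934868] [ 0.2296  0.0967 -0.0248 -0.6755]
```

{"fn": "move_arm", "kwargs": {
  "deltas": [
    [[0.23,0.097,-0.025,-0.675,0.5],[0.23,0.097,-0.025,-0.675,0.5],[0.23,0.097,-0.025,-0.675,0.5],[0.23,0.097,-0.025,-0.675,0.5],[0.23,0.097,-0.025,-0.675,0.5],[0.23,0.097,-0.025,-0.675,0.5],[0.23,0.097,-0.025,-0.675,0.5],[0.23,0.097,-0.025,-0.675,0.5],[0.23,0.097,-0.025,-0.675,0.5],[0.23,0.097,-0.025,-0.675,0.5],[0.23,0.097,-0.025,-0.675,0.5],[0.23,0.097,-0.025,-0.675,0.5]]
  ]
}}

```text
clock: 10.45
position: [0.6265, 0.1646, 0.2907]
ee_rot: [-0.001, 0.101, 0.995, -0.0]
contact_force: [-0.1, -0.4, -1.9]
width: 0.0641
gripper_force: 80.0
```

```bash
python3 - <<'E'
from h import *
import cv2
st=manip.get_state();b=manip.get_image("wrist");print(st["position"],yaw(st),st["contact_force"],st["width"],st["qd"].round(3))
cv2.imwrite("pics/w5.png",b[:,:,::-1])
cv2.imwrite("pics/w5b.png",cv2.resize(b[:,:,::-1],(800,600),interpolation=3))
np.savez("w5.npz",position=st["position"],ee_rot=st["ee_rot"])
E
```

```text
[0.62652851 0.16462992 0.29067238] 168.4500369641281 [-0.06937076 -0.40118664 -1.89249763] 0.06409142681296928 [-0.002 -0.006 -0.011  0.     0.002 -0.005]
```

View pics/w5b.png

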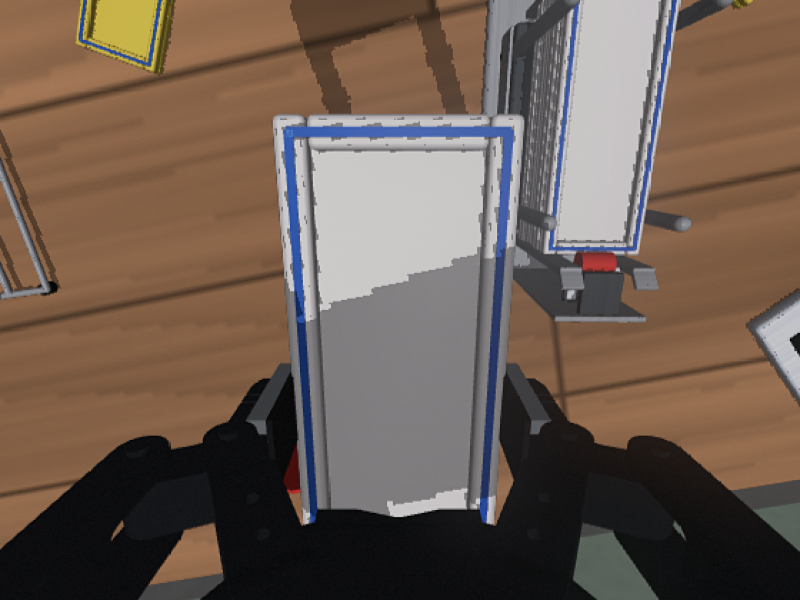

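The wrist view shows the held dish level between the pads and the near roller at (597,262) of 800x600. The far roller is out of frame, so I move along to see both ends.

{"fn": "move_arm", "kwargs": {
  "deltas": [
    [[0.05,-0.02,-0.02,0,0.5],[0.11,-0.04,-0.04,0,0.5],[0.13,-0.04,-0.04,0,0.5],[0.13,-0.04,-0.04,0,0.5],[0.13,-0.04,-0.04,0,0.5]]
  ]
}}

```text
clock: 11.0
position: [0.519, 0.1541, 0.3243]
ee_rot: [0.001, 0.1, 0.995, 0.0]
contact_force: [0.3, 0.7, -2.7]
width: 0.0639
gripper_force: 80.0
```

```bash
python3 - <<'E'
from h import *
import cv2
st=manip.get_state();b=manip.get_image("wrist");print(st["position"],yaw(st),st["contact_force"],st["qd"].round(3))
cv2.imwrite("pics/w6.png",b[:,:,::-1]);np.savez("w6.npz",position=st["position"],ee_rot=st["ee_rot"])
h=cv2.cvtColor(b,cv2.COLOR_RGB2HSV)
m=(((h[...,0]<6)|(h[...,0]>174))&(h[...,1]>170)&(h[...,2]>90)).astype(np.uint8)
n,l,s,c=cv2.connectedComponentsWithStats(m)
for i in range(1,n):
    if s[i,4]>15: print(s[i],c[i],bp("wrist",[c[i]],.137,st))
E
```

```text
[0.51897473 0.15405727 0.32431943] 168.5182211826902 [ 0.33106789  0.66428274 -2.67169746] [-0.006  0.033 -0.016 -0.003 -0.003 -0.003]
[437  99  24  11 193] [448.75129534 103.35751295] [[0.4720428  0.33444702 0.137     ]]
[413 261  19  10 150] [422.31333333 265.58      ] [[0.64401327 0.29717123 0.137     ]]
[209 356   2  10  18] [209.55555556 360.5       ] [[0.72445822 0.02396639 0.137     ]]
```

```bash
python3 - <<'E'
from h import *
import cv2
st=dict(np.load("w6.npz"));b=cv2.imread("pics/w6.png")
X0,Y0,k=370,80,2.5
r=cv2.resize(b[Y0:Y0+240,X0:X0+160],None,fx=k,fy=k,interpolation=3);o=r.copy()
c=np.array([.558,.3155]);a=np.radians(-12.);ex=np.array([np.cos(a),np.sin(a)]);ey=np.array([-ex[1],ex[0]])
w=lambda x,y,z:[*(c+x*ex+y*ey),z]
def dr(P,col):
    q=[tuple(int(round(k*(t+.5-o_)-.5)) for t,o_ in zip(p,(X0,Y0))) for p in proj("wrist",P,st)]
    for i in range(len(q)): cv2.line(o,q[i],q[(i+1)%len(q)],col,1)
for x in(-.06,.06):
    for y in(-.0405,.0405): dr([w(x+.005*np.cos(t),y+.005*np.sin(t),.157) for t in np.arange(0,6.28,.4)],(0,255,0))
dr([w(sx*.085,sy*.033,.125) for sx,sy in((1,1),(1,-1),(-1,-1),(-1,1))],(0,255,255))
for z in(.003,): dr([w(sx*.128,sy*.06,z) for sx,sy in((1,1),(1,-1),(-1,-1),(-1,1))],(255,0,255))
for s in(1,-1): dr([w(s*.0895,y,.14) for y in(-.011,.011)],(255,255,0))
cv2.imwrite("pics/o6.png",np.hstack([r,o]))
E
```

```text
(no output)
```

View pics/o6.png

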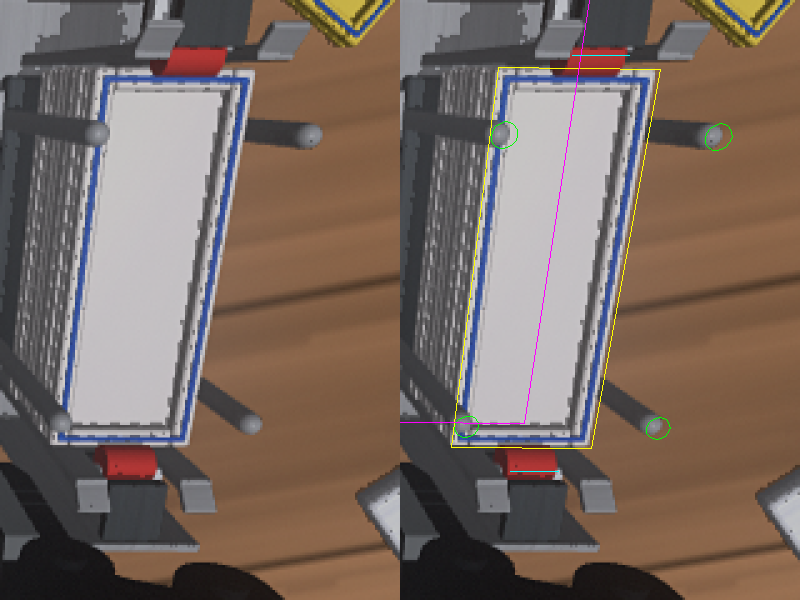

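```bash
python3 - <<'E'
from h import *
from scipy.optimize import least_squares
st=dict(np.load("w6.npz"))
rod=np.array([(97,133),(309,135),(62,424),(251,425)]);M=[(-.06,-.0405),(-.06,.0405),(.06,-.0405),(.06,.0405)]
cor=np.array([(97,68),(254,70),(52,443),(187,445)]);C=[(-.085,-.033),(-.085,.033),(.085,-.033),(.085,.033)]
px=lambda q:(q+.5)/2.5-.5+[370,80]
def f(p,which):
    ex=np.array([np.cos(p[2]),np.sin(p[2])]);ey=np.array([-ex[1],ex[0]]);r=[]
    for L,Q,z in((M,rod,.153),(C,cor,.125)):
        if (z==.153 and 'r' in which)or(z==.125 and 'c' in which):
            r.append(proj("wrist",[[*(p[:2]+x*ex+y*ey),z+(p[3] if len(p)>3 else 0)] for x,y in L],st)-px(Q))
    return np.concatenate(r).ravel()
for w in("r","c","rc"):
    s=least_squares(f,[.558,.313,-.2],args=(w,));print(w,s.x[:2].round(4),np.degrees(s.x[2]).round(2),s.fun.reshape(-1,2).round(1).tolist())
s=least_squares(f,[.558,.313,-.2,0],args=("r",));print(s.x)
E
```

```text
r [0.5578 0.3148] -11.81 [[0.1, 0.6], [-0.0, 0.3], [-0.2, -0.5], [0.0, -0.5]]
c [0.5575 0.3143] -11.85 [[-0.8, -0.6], [1.1, -0.9], [-1.2, 1.3], [0.9, 0.8]]
rc [0.5577 0.3146] -11.83 [[-0.1, 0.5], [-0.3, 0.2], [-0.4, -0.6], [-0.2, -0.6], [-0.6, -0.4], [1.4, -0.8], [-0.9, 1.4], [1.1, 0.9]]
[ 0.55730529  0.31402951 -0.20588667  0.0016514 ]
```

```bash
python3 - <<'E'
from h import *
st=dict(np.load("w5.npz"));z=st["position"][2]+.012
P=bp("wrist",np.array([(274,117.5),(522,117.5)])/1.4286,z,st)
q=st["ee_rot"];M=Ro.from_quat([q[1],q[2],q[3],q[0]]).as_matrix();T=(P-st["position"])@M;print(T,T.mean(0)-[.085,0,0])
s=manip.get_state();print(delta(s,[.5575,.3143,.215],168.2),s["position"])
E
```

```text
[[ 0.08397903 -0.03102407 -0.01178844]
 [ 0.08396489  0.03259029 -0.0118462 ]] [-0.00102804  0.00078311 -0.01181732]
[-0.0065  0.2059  0.1361  0.0026] [0.51946688 0.1539853  0.32387113]
```

{"fn": "move_arm", "kwargs": {
  "deltas": [
    [[-0.005,0.06,0.01,0.0025,0.5],[-0.005,0.12,0.04,0.0025,0.5],[-0.005,0.18,0.09,0.0025,0.5],[-0.005,0.205,0.136,0.0025,0.5],[-0.005,0.205,0.16,0.0025,0.5],[-0.005,0.205,0.16,0.0025,0.5],[-0.005,0.205,0.16,0.0025,0.5],[-0.005,0.205,0.16,0.0025,0.5]]
  ]
}}

```text
clock: 11.85
position: [0.5569, 0.3138, 0.1978]
ee_rot: [0.002, 0.103, 0.995, 0.001]
contact_force: [1.2, 0.2, -2.1]
width: 0.064
gripper_force: 80.0
```

```bash
python3 -c "
from h import *
st=manip.get_state();print(st['position'],yaw(st),st['contact_force'],st['moment'],delta(st,[.5575,.3143,.163],168.2))"
```

```text
[0.55690188 0.31378008 0.19778452] 168.17812123652476 [ 1.20670792  0.2462155  -2.09672113] [-0.01893891  0.02000277  0.01841182] [-0.0005  0.0007  0.0435 -0.0002]
```

{"fn": "move_arm", "kwargs": {
  "deltas": [
    [[0.0007,0,0.02,0,0.5],[0.0007,0,0.035,0,0.5],[0.0007,0,0.043,0,0.5],[0.0007,0,0.047,0,0.5],[0.0007,0,0.051,0,0.5],[0.0007,0,0.054,0,0.5],[0.0007,0,0.057,0,0.5],[0.0007,0,0.057,0,0.5]]
  ]
}}

```text
clock: 12.65
position: [0.5552, 0.3141, 0.1505]
ee_rot: [0.0, 0.103, 0.995, 0.0]
contact_force: [0.9, 0.7, -1.4]
width: 0.0642
gripper_force: 80.1
```

{"fn": "move_arm", "kwargs": {
  "deltas": [
    [[-0.001,0,0.004,0,0.5],[-0.001,0,0.008,0,0.5],[-0.001,0,0.012,0,0.5],[-0.001,0,0.013,0,0.5],[-0.001,0,0.013,0,0.5]]
  ],
  "squeeze": 100
}}

```text
clock: 13.15
position: [0.5554, 0.3139, 0.1404]
ee_rot: [-0.0, 0.102, 0.995, -0.0]
contact_force: [-0.5, -0.2, 1.4]
width: 0.0632
gripper_force: 115.7
```

{"fn": "move_arm", "kwargs": {
  "deltas": [
    [[0,0,0.004,0,0.5],[0,0,0.008,0,0.5],[0,0,0.012,0,0.5],[0,0,0.015,0,0.5],[0,0,0.015,0,0.5]]
  ]
}}

```text
clock: 13.65
position: [0.5567, 0.3138, 0.1289]
ee_rot: [0.002, 0.102, 0.995, 0.0]
contact_force: [0.8, -2.0, 2.6]
width: 0.0636
gripper_force: 116.1
```

```bash
python3 -c "
from h import *
st=manip.get_state();print(st['position'],yaw(st),st['contact_force'],st['moment'])"
```

```text
[0.55672737 0.31380473 0.12885684] 168.26546144589156 [ 0.84428305 -1.98390136  2.63467938] [-0.2927586  -0.55747064  0.09717495]
```

{"fn": "move_arm", "kwargs": {
  "deltas": [
    [[0,0,0.004,0,0.5],[0,0,0.008,0,0.5],[0,0,0.011,0,0.5],[0,0,0.011,0,0.5]]
  ]
}}

```text
clock: 14.05
position: [0.5566, 0.3139, 0.1187]
ee_rot: [0.001, 0.102, 0.995, 0.0]
contact_force: [4.6, -0.9, -0.6]
width: 0.0635
gripper_force: 116.0
```

```bash
python3 -c "
from h import *
st=manip.get_state();print(st['position'],yaw(st),st['contact_force'],st['moment'])"
```

```text
[0.55656307 0.31385405 0.11866741] 168.24545410306786 [ 4.57868356 -0.85733287 -0.57150998] [-0.21727366 -0.95204104  0.18962701]
```

```bash
python3 - <<'E'
from h import *
import cv2
a=cv2.imread("pics/w5.png");b=manip.get_image("wrist")[:,:,::-1];cv2.imwrite("pics/w7.png",b)
t=manip.get_image("top")[:,:,::-1];cv2.imwrite("pics/t7.png",t)
for im in(cv2.imread("pics/w4.png"),a,cv2.imread("pics/w6.png"),b):
    h=cv2.cvtColor(im,cv2.COLOR_BGR2HSV);m=(h[...,0]>105)&(h[...,0]<130)&(h[...,1]>130)&(h[...,2]>60)
    for c in (230,280,330): print(c,np.flatnonzero(m[70:150,c])+70,end=' ')
    for r in (150,200,240):
        x=np.flatnonzero(m[r,180:375])+180;print(r,x,end=' ')
    print()
h=cv2.cvtColor(b,cv2.COLOR_BGR2HSV);m=(((h[...,0]<6)|(h[...,0]>174))&(h[...,1]>170)&(h[...,2]>60)).astype(np.uint8)
n,l,s,c=cv2.connectedComponentsWithStats(m);print([(s[i].tolist(),c[i].round(1)) for i in range(1,n) if s[i,4]>8])
E
```

```text
230 [86 87 88 89 90 91] 280 [86 87 88 89 90] 330 [86 87 88 89 90] 150 [208 209 210 211 212 343 344 345 346 347] 200 [211 212 213 214 215 340 341 342 343 344] 240 [214 215 216 217 218 337 338 339 340 341] 
230 [89 90 91 92 93 94 95] 280 [89 90 91 92 93 94] 330 [89 90 91 92 93 94] 150 [203 204 205 206 207 208 349 350 351 352 353 354] 200 [206 207 208 209 210 211 346 347 348 349 350 351] 240 [209 210 211 212 213 214 344 345 346 347 348] 
230 [89 90 91 92 93 94 95] 280 [89 90 91 92 93 94] 330 [89 90 91 92 93 94] 150 [202 203 204 205 206 207 208 349 350 351 352 353 354] 200 [206 207 208 209 210 211 346 347 348 349 350 351] 240 [209 210 211 212 213 214 344 345 346 347 348] 
230 [88 89 90 91 92 93 94] 280 [88 89 90 91 92 93 94] 330 [88 89 90 91 92 93] 150 [202 203 204 205 206 207 350 351 352 354 355] 200 [206 207 208 209 210 211 347 348 349 350 351] 240 [209 210 211 212 213 344 345 346 347 348] 
[([248, 55, 65, 20, 817], array([275.5,  62.7]))]
```

{"fn": "move_arm", "kwargs": {
  "deltas": [
    [[-0.0012,0,0.002,0,0.5],[-0.0012,0,0.005,0,0.5],[-0.0012,0,0.008,0,0.5],[-0.0012,0,0.008,0,0.5]]
  ]
}}

```text
clock: 14.55
position: [0.5564, 0.3139, 0.1124]
ee_rot: [-0.0, 0.103, 0.995, 0.0]
contact_force: [3.0, -0.4, 0.5]
width: 0.0634
gripper_force: 115.7
```

```bash
python3 -c "
from h import *
st=manip.get_state();print(st['position'],yaw(st),st['contact_force'],st['moment'])"
```

```text
[0.55642427 0.31385072 0.11239697] 168.22629582079216 [ 3.04594001 -0.44492576  0.45489585] [-0.19577627 -1.19467107  0.04177815]
```

{"fn": "move_arm", "kwargs": {
  "deltas": [
    [[-0.0005,0,0.002,0,0.5],[-0.0005,0,0.004,0,0.5],[-0.0005,0,0.004,0,0.5]]
  ]
}}

```text
clock: 14.85
position: [0.5565, 0.3138, 0.1099]
ee_rot: [-0.0, 0.103, 0.995, 0.0]
contact_force: [1.7, -0.4, 4.2]
width: 0.0636
gripper_force: 116.2
```

```bash
python3 - <<'E'
from h import *
import cv2
st=manip.get_state();print(st['position'],yaw(st),st['contact_force'],st['moment'])
b=manip.get_image("wrist")[:,:,::-1];cv2.imwrite("pics/w8.png",b);t=manip.get_image("top")[:,:,::-1];cv2.imwrite("pics/t8.png",t)
for im in(cv2.imread("pics/w7.png"),b):
    h=cv2.cvtColor(im,cv2.COLOR_BGR2HSV);m=(((h[...,0]<6)|(h[...,0]>174))&(h[...,1]>170)&(h[...,2]>60)).astype(np.uint8)
    n,l,s,c=cv2.connectedComponentsWithStats(m);print([(s[i].tolist(),c[i].round(1)) for i in range(1,n) if s[i,4]>8])
    m=(h[...,0]>105)&(h[...,0]<130)&(h[...,1]>130)&(h[...,2]>60)
    for c in (230,280,330): print(c,np.flatnonzero(m[50:150,c])+50,end=' ')
    for r in (150,200): print(r,np.flatnonzero(m[r,180:375])+180,end=' ')
    print()
E
```

```text
[0.55649816 0.31381966 0.10991027] 168.2248749528746 [ 1.73087039 -0.37901713  4.2437019 ] [-0.13644864 -0.67729764 -0.01599067]
[([248, 55, 65, 20, 817], array([275.5,  62.7]))]
230 [88 89 90 91 92 93 94] 280 [88 89 90 91 92 93 94] 330 [88 89 90 91 92 93] 150 [202 203 204 205 206 207 350 351 352 354 355] 200 [206 207 208 209 210 211 347 348 349 350 351] 
[([245, 49, 71, 40, 2214], array([279. ,  65.3]))]
230 [88 89 90 91 92 93 94] 280 [91 92 93] 330 [88 89 90 91 92 93] 150 [202 203 204 205 206 207 350 351 353 354 355] 200 [206 207 208 209 210 211 346 347 348 349 350 351]
```

The camera-end roller now covers the rim: the red patch grew from rows 55-75 to 49-89. I press 1.5 mm more for the other end, then release.

{"fn": "move_arm", "kwargs": {
  "deltas": [
    [[0,0,0.001,0,0.5],[0,0,0.002,0,0.5],[0,0,0.002,0,0.5]]
  ]
}}

```text
clock: 15.25
position: [0.5565, 0.3138, 0.108]
ee_rot: [-0.0, 0.103, 0.995, 0.0]
contact_force: [0.5, -0.2, 3.9]
width: 0.0635
gripper_force: 116.2
```

{"fn": "move_arm", "kwargs": {
  "deltas": [
    [[0,0,0,0,-0.6],[0,0,0,0,-0.75],[0,0,0,0,-0.75],[0,0,0,0,-0.75],[0,0,0,0,-0.75]]
  ]
}}

```text
clock: 15.75
position: [0.5565, 0.3136, 0.1077]
ee_rot: [-0.0, 0.103, 0.995, -0.0]
contact_force: [0.1, -0.4, 0.2]
width: 0.0749
gripper_force: 0.0
```

```bash
python3 - <<'E'
from h import *
import cv2
st=manip.get_state();print(st['position'],st['contact_force'],st['moment'],st["width"])
b=manip.get_image("wrist")[:,:,::-1];cv2.imwrite("pics/w9.png",b)
h=cv2.cvtColor(b,cv2.COLOR_BGR2HSV);m=(((h[...,0]<6)|(h[...,0]>174))&(h[...,1]>170)&(h[...,2]>60)).astype(np.uint8)
n,l,s,c=cv2.connectedComponentsWithStats(m);print([(s[i].tolist(),c[i].round(1)) for i in range(1,n) if s[i,4]>8])
m=(h[...,0]>105)&(h[...,0]<130)&(h[...,1]>130)&(h[...,2]>60)
for c in (230,280,330): print(c,np.flatnonzero(m[50:150,c])+50,end=' ')
for r in (150,200): print(r,np.flatnonzero(m[r,180:375])+180,end=' ')
E
```

```text
[0.5564975  0.31355168 0.10766451] [ 0.11834484 -0.37507964  0.16490692] [-0.00996881  0.00183467 -0.01305804] 0.07490728552678838
[([245, 48, 73, 41, 2440], array([280.3,  64.6]))]
230 [88 89 90 91 92 93 94] 280 [90 91 92 93 94] 330 [88 89 92 94] 150 [199 200 201 202 203 204 205 353 354 355 356 357 358] 200 [203 204 205 206 207 208 350 351 352 353 354]
```

{"fn": "move_arm", "kwargs": {
  "deltas": [
    [[0,0,-0.03,0,-0.75],[0,0,-0.08,0,-0.75],[0,0,-0.14,0,-0.75],[0,0,-0.2,0,-0.75],[0,0,-0.27,0,-0.75],[0.003,-0.06,-0.27,0,-0.75],[0.003,-0.12,-0.27,0,-0.75],[0.003,-0.18,-0.27,0,-0.75],[0.003,-0.203,-0.27,0,-0.75],[0.003,-0.203,-0.27,0,-0.75],[0.003,-0.203,-0.27,0,-0.75],[0.003,-0.203,-0.27,0,-0.75]]
  ]
}}

```text
clock: 17.0
position: [0.5216, 0.1562, 0.324]
ee_rot: [-0.0, 0.102, 0.995, 0.0]
contact_force: [-0.1, 0.7, -0.4]
width: 0.0745
gripper_force: 0.0
```

```bash
python3 - <<'E'
from h import *
import cv2
from scipy.optimize import least_squares
st=manip.get_state();b=manip.get_image("wrist")[:,:,::-1];print(st["position"],yaw(st));cv2.imwrite("pics/w10.png",b)
for im,s_ in((cv2.imread("pics/w6.png"),dict(np.load("w6.npz"))),(b,st)):
    h=cv2.cvtColor(im,cv2.COLOR_BGR2HSV);m=(((h[...,0]<6)|(h[...,0]>174))&(h[...,1]>170)&(h[...,2]>90)).astype(np.uint8)
    n,l,s,c=cv2.connectedComponentsWithStats(m)
    print("red",[(s[i].tolist(),bp("wrist",[c[i]],.137,s_)[0].round(4).tolist()) for i in range(1,n) if s[i,4]>15])
    # blue rim quadrilateral of the topmost dish
    m=((h[...,0]>105)&(h[...,0]<130)&(h[...,1]>110)&(h[...,2]>60)).astype(np.uint8);m[:,:372]=0;m[:95]=0;m[275:]=0;m[:,485:]=0
    hull=cv2.convexHull(cv2.findNonZero(m));q=cv2.approxPolyN(hull,4).reshape(-1,2).astype(float);print(q.tolist())
    # outer blue line quad: size/pose/height fit (sizes free), report side lengths & heights
    P=bp("wrist",q,.125,s_);print("sides@.125",np.linalg.norm(P-np.roll(P,-1,0),axis=1).round(4),"mid",P.mean(0).round(4))
E
```

```text
[0.52161866 0.15616089 0.3239592 ] 168.28462259102434
red [([437, 99, 24, 11, 193], [0.472, 0.3344, 0.137]), ([413, 261, 19, 10, 150], [0.644, 0.2972, 0.137]), ([209, 356, 2, 10, 18], [0.7245, 0.024, 0.137])]
[[443.0, 256.0], [393.0, 256.0], [411.0, 109.0], [469.0, 111.0]]
sides@.125 [0.0587 0.1646 0.0596 0.1626] mid [0.5578 0.3147 0.125 ]
red [([434, 97, 24, 10, 165], [0.4718, 0.3346, 0.137]), ([411, 259, 20, 10, 155], [0.6439, 0.2973, 0.137]), ([255, 317, 13, 10, 69], [0.6823, 0.1016, 0.137]), ([253, 326, 22, 23, 172], [0.7062, 0.1002, 0.137]), ([207, 343, 49, 26, 210], [0.7154, 0.0522, 0.137])]
[[442.0, 253.0], [391.0, 253.0], [408.0, 107.0], [466.0, 107.0]]
sides@.125 [0.0596 0.1625 0.0591 0.1625] mid [0.5567 0.3145 0.125 ]
```

Both rollers are back in their sprung-in positions (within 0.3 mm). The top dish sits at the same height as the original pile top, and level.

```bash
python3 -c "
from rig import manip
print(manip.sign_off())"
```

```text
the job is handed in; nothing more can be done
None
```

The dish is loaded tray side up and level on top of the pile, held down by both red rollers; I checked this from camera measurements and handed the job in at about 17 s.

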